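# Feed one blank to the drilling nest

### The job

Press the feeder's plunger all the way down once, so that a single round blank slides out of its gate, and let the plunger come back up. Then push that blank aside along the bench, flat and without picking it up, into the near end of the H-shaped nest until it is up against the cross bar. Leave the other blanks in the magazine and do not disturb the other things on the bench.

Things in the scene. Friction and masses are not known exactly. Their poses are not given: they have to be found in the camera images.
- feeder: Grey parts feeder fixed to the bench. Origin at bench level on the axis of its square magazine tube (47 x 51 mm outside, 52 mm high, open top) holding the 4 stacked blanks; z up. Front face with the gate lies 23.5 mm along -x, roughly towards the robot. Behind the tube, x = 25 to 104 mm, is the housing (56 mm wide, 56 mm high) with the plunger on top at x = 66 mm, y = 0.
- gate (a point): Bench-level point 57 mm along -x from the feeder origin, where the centre of an ejected blank comes to rest after a full press, flat on the bench. The gate is 39 mm wide, 16 mm high; a pusher bar slides the lowest blank through it to here.
- plunger (a joint): Plunger travel in m: 0 = up (rest), 0.024 = fully down. Spring-loaded, returns by itself; about 6 N to start, 11 to 16 N fully down. The pusher moves 2.5 times as far; on release it goes back and the stack drops by one blank, so each further full press ejects another.
- plunger_top (a point): Centre of the top face of the plunger's flat round black cap (38 mm diameter, 10 mm thick), 96 mm above the bench when up; it moves straight down with the press.
- blank_1: The lowest blank in the magazine, the one to be ejected: plain aluminium disc, 36 mm diameter, 12 mm thick, about 35 g. Origin at the centre of its underside (bench level), z up.
- blank_2: Second blank from the bottom, same disc; starts 12 mm above the bench. Must stay in the magazine.
- blank_3: Third blank, same disc; starts 24 mm above the bench. Must stay in the magazine.
- blank_4: Top blank, same disc; starts 36 mm above the bench. Must stay in the magazine.
- nest: Low dark steel H-shaped nest fixed to the bench left or right of the gate. Two rails along its y, 120 mm long, 10 mm wide, 12 mm high, centres at x = +-37 mm, 64 mm clear between; a cross bar 10 mm wide, 12 mm high joins them at y = 0. Ends open, no floor: blanks slide in on the bench. Origin at the H's centre at bench level, z up. A blank touching the bar has its centre at y = +-23 mm.
- tray: Walled open-top grey tray (90 x 120 x 28 mm high, long side along its y) on the other side of the gate from the nest, fixed; holds two bolts. Not part of the work. Origin at the centre of its underside.
- bracket_1: Loose steel bracket, base 70 x 48 mm, 64 mm high, a bystander beside the feeder. Origin under its centre.
- bracket_2: Loose dark steel bracket, same shape, a bystander between feeder and robot. Origin under its centre.
- clevis: Loose flat steel plate with one round end, 100 x 50 x 12 mm, a bystander beside the feeder. Origin under the square part.
- file: File with a wooden handle, 220 mm long along its x, 20 mm high, lying between feeder and robot; bystander. Origin under its middle.
- oil_can: Grey can, 54 mm diameter, 110 mm high, standing at the back; bystander. Origin under its centre.
- bolt_1: Bolt 52 mm long in the tray; bystander.
- bolt_2: Bolt 52 mm long in the tray; bystander.
There are look-alikes about, which are no part of the job. Leave any orange or purple look-alike of the blank_4 alone.

How it is judged:
By the outcome, as a careful person would: the job done as asked, in the order asked, and still so for the second after the job is handed in, with the robot touching nothing.
It also fails if it takes over 42 s, if anything falls off the work surface, if the arm or the gripper's body presses on something with over 40 N, if the wrist force passes 120 N, or if a joint passes its speed limit or range.

### The arm

A 6-joint arm with a two-finger parallel gripper is mounted at the origin on the work surface. World frame = base frame: x ahead of the robot, y to its left, z up, the work surface at z = 0. Lengths are in mm, angles in rad, forces in N, time in s.
With the tool pointing down it reaches from about 375 to 900 mm from the base axis. Payload 3.1 kg.
Tool frame: the origin (TCP) lies midway between the tips of the shut fingers; the grasp point (between the pads) lies 19 mm behind it; z points along the fingers, y is the direction in which the jaws open and shut (so a half turn about z gives the same grasp; the last joint's range is limited). The gripper opens to 87 mm and grips with 3 to 60 N. Pads are 19 mm wide; open, the fingers measure 117 mm over their backs; the gripper's body (75 mm by 190 mm) begins 51 mm behind the grasp point.
Start: joints at [1.153, 0.527, 1.433, -0, 1.181, -0.178], TCP at [148.402, 607.102, 187.148] pointing down, gripper open.
Joint ranges: [-3.08, 3.08], [-0.75, 2.2], [0.22, 2.44], [-1.43, 4.57], [0, 2.65], [-2.85, 2.85]. Speed limits (rad/s): [2.79, 2.79, 3.14, 3.14, 3.14, 3.14].

### API

Orientations are given as a 3x3 rotation matrix whose columns are the frame's x, y, z axes.
In Python, from plant import telemetry, snapshot, camera_info, bot gives the robot as it stands.
- The arm moves only by the tool play_rows, never from a script. Its argument "commands" is a list of rows, each a list of 3 entries, a list of its own where there are three numbers: the shift along the world's x, y, z in cm, then the turn, a rotation vector about the world's x, y, z in degrees, then the finger opening in cm, from 0 to 8.7. A call has 1 to 10 rows; each row shifts and turns the commanded pose from where the row before left it; what a row does not reach is not made up. A row lasts 1/12 s, in which the tool goes at most 41.7 mm and 7.16 degrees, less where a joint would pass 70% of its speed; a pose out of reach is approached as far as the arm can. A call with a gripper value outside its range is refused whole. The fingers move at their own pace and stop on an object; "newtons" is the grip in N (left out, the last holds). Time passes only in rows, so rows that do not move let the fingers close. It gives the time, the measured TCP pose, the force and the opening at its end, in the units of the state.
- telemetry.read_state(): the state, without advancing time (a new reading comes with each control period).
- snapshot(name): name is "scene" or "side" or "wrist"; returns (picture, depth): 400x640x3 uint8, red, green, blue; 400x640 float32, mm along the optical axis (not along the pixel's ray), 0 where there is no reading.
- camera_info(name): a dict with "fx", "fy", "cx", "cy" (pixels), "distortion" ([k1, k2, p1, p2, k3] as OpenCV has them; the pictures are not rectified), "R" (3x3) and "t" (3): a world point X has camera coordinates R X + t; the wrist camera has in their place "mount" (4x4, takes a point from camera to tool coordinates, whose origin is the TCP and whose axes are the flange's). Camera axes: x right, y down, z forward; pixel columns grow to the right and rows downward; lengths in mm; the calibration is good to about 2 mm. A picture is of the moment at which its call begins: read the wrist's pose just before it. camera_info takes no time and is no camera call.
- bot.hand_in(): hands the job in, once; it reports no verdict.
The state is a dict: "time_s": time; "joint_positions": joint angles; "dq": joint speeds; "effort": joint torques, N m; "tool_pos": TCP position; "orientation": TCP orientation; "ft_force": force on the tool from outside, world axes, zero at the start; "torque": the same for the moment, N m; "width": opening from 0.0 (shut) to 1.0 (fully open).
Only numpy, scipy, OpenCV 4.12 (cv2) and the standard library are available. Lean on these libraries where they do the work, as an engineer would, in place of code of your own. Each camera call takes 0.05 s, during which the arm holds its last target.

## Working session

There is one attempt and no reset: what is moved stays moved. The work goes in short steps, Python scripts to look and compute and a tool call to move; the robot and the scene stay as the last step left them, time stands still between calls to the robot, and variables do not carry over. Pictures are saved under pics/ and viewed, and the job is handed in when it is done.

Besides the shell and the picture viewer there is one more tool, called after "Call:" in YAML: its name, and indented under it one key for each argument. play_rows: Moves the arm, as the interface text tells. Its arguments: {"type":"object","properties":{"commands":{"type":"array"},"newtons":{"type":"number"}},"required":["commands"]}

```bash
mkdir -p pics; ls; cat > h.py <<'E'
import numpy as np,cv2
from plant import telemetry,snapshot,camera_info,bot
def save(n,f):
    p,d=snapshot(n); cv2.imwrite(f'pics/{f}.png',p[:,:,::-1]); np.save(f'pics/{f}.npy',d); return p,d
E
python3 - <<'E'
from h import *
for n in('scene','side'):
    save(n,n+'0'); c=camera_info(n); print(n,{k:np.round(v,3).tolist() for k,v in c.items()})
s=telemetry.read_state();print({k:np.round(v,3).tolist() for k,v in s.items()})
E
```

```text
pics
scene {'fx': 418.975, 'fy': 418.975, 'cx': 321.457, 'cy': 198.213, 'distortion': [-0.062, 0.0, 0.0, 0.0, 0.0], 'R': [[-0.412, 0.911, 0.016], [0.645, 0.304, -0.701], [-0.644, -0.279, -0.713]], 't': [177.074, -328.781, 1251.877]}
side {'fx': 399.303, 'fy': 399.303, 'cx': 315.104, 'cy': 201.86, 'distortion': [-0.03, 0.0, 0.0, 0.0, 0.0], 'R': [[-0.919, -0.393, 0.021], [-0.246, 0.531, -0.811], [0.307, -0.751, -0.585]], 't': [529.831, 183.609, 702.735]}
{'time_s': 0.1, 'joint_positions': [1.152, 0.528, 1.434, -0.0, 1.181, -0.179], 'dq': [-0.001, -0.003, -0.002, 0.001, -0.001, -0.0], 'effort': [-0.0, -44.098, -17.715, 0.063, 0.053, -0.0], 'tool_pos': [148.152, 606.453, 186.28], 'orientation': [[-0.971, 0.237, -0.001], [0.237, 0.971, -0.002], [0.0, -0.002, -1.0]], 'ft_force': [-0.254, -0.017, -0.001], 'torque': [0.039, -0.022, -0.004], 'width': 1.0}
```

View pics/scene0.png

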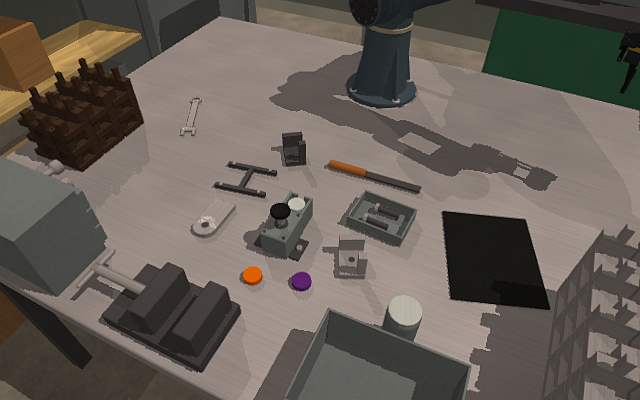

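View pics/side0.png

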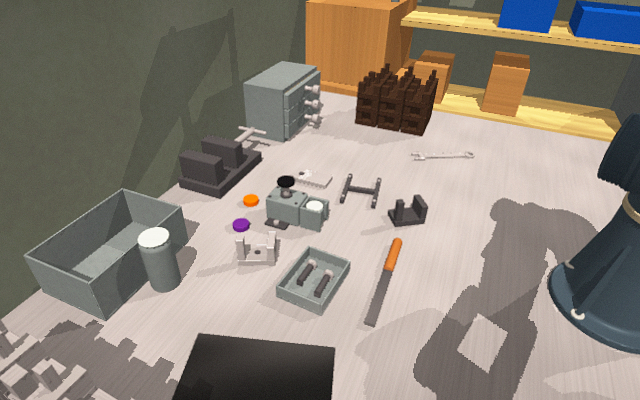

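The scene view has the feeder at about (285,225), with its cap at (280,211) and tube at (297,204). The nest is at (245,178) and the tray at (380,217). The orange and purple look-alikes are at (252,275) and (301,281). I'll zoom in next.

```bash
python3 - <<'E'
import cv2
a=cv2.imread('pics/scene0.png')[120:280,180:380]; cv2.imwrite('pics/sc_c.png',cv2.resize(a,None,fx=4,fy=4,interpolation=cv2.INTER_CUBIC)[:600])
a=cv2.imread('pics/side0.png')[160:280,240:440]; cv2.imwrite('pics/si_c.png',cv2.resize(a,None,fx=4,fy=4,interpolation=cv2.INTER_CUBIC))
E
```

```text
(no output)
```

View pics/sc_c.png

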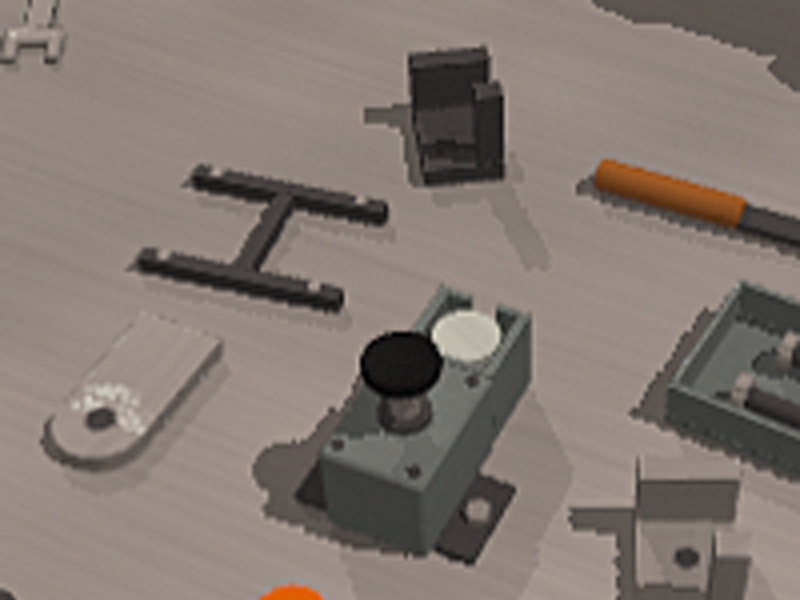

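View pics/si_c.png

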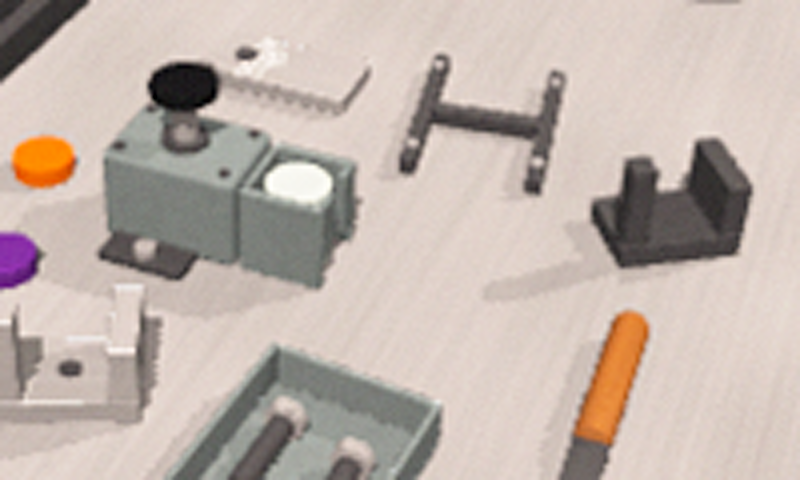

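```bash
cat >> h.py <<'E'
def ray(n,uv,z):
    c=camera_info(n);K=np.array([[c['fx'],0,c['cx']],[0,c['fy'],c['cy']],[0,0,1]])
    uv=np.array(uv,float).reshape(-1,1,2); x=cv2.undistortPoints(uv,K,np.array(c['distortion']))[:,0]
    R=np.array(c['R']);t=np.array(c['t']); d=np.c_[x,np.ones(len(x))]@R; o=-R.T@t
    return o+d*((z-o[2])/d[:,2])[:,None]
E
python3 - <<'E'
from h import *
for n,r in (('scene',(180,120,380,280)),('side',(240,160,440,280))):
    im=cv2.imread(f'pics/{n}0.png'); off=np.array(r[:2])
    c=im[r[1]:r[3],r[0]:r[2]].astype(int)
    for nm,m,z in (('black',c.max(2)<25,96),('white',(c.min(2)>195)if n=='scene' else c.min(2)>215,48),('dark',c.max(2)<75,12)):
        k,lab,st,ce=cv2.connectedComponentsWithStats(m.astype(np.uint8))
        for i in range(1,k):
            if st[i,4]<25: continue
            u=ce[i]+off
            ys,xs=np.nonzero(lab==i)
            w=ray(n,np.c_[xs,ys]+off,z)[:,:2]
            rr=cv2.minAreaRect(w.astype(np.float32))
            print(n,nm,u.round(1),st[i],'W',w.mean(0).round(1),'rect',np.round(rr[0],1),np.round(rr[1],1),round(rr[2],1))
    C={'scene':[(196,172),(384,207),(142,258),(340,294),(290,195),(247,265)],'side':[(441,60),(408,165),(557,77),(533,187),(433,107),(545,127)]}[n]
    print(ray(n,np.array(C)/4+off,12).round(1).tolist())
E
```

```text
scene black [280.9 211.4] [ 90  83  21  16 140] W [644.7  14.2] rect [643.3  11.5] [37.4 36.6] 25.2
scene dark [293.9 148.8] [102  12  24  35 671] W [379.8 -97.2] rect [378.  -97.2] [129.9  55.7] 30.6
scene dark [245.8 179.5] [ 34  42  63  36 605] W [ 524.6 -145.1] rect [ 522.9 -146.3] [ 90.6 120.9] 9.1
scene dark [372.  176.4] [184  52  16  10 107] W [393.3 110.5] rect [393.1 111.1] [23.9 36.5] 4.3
scene dark [371.1 197.7] [181  72  19  12 140] W [459.  131.5] rect [459.5 132.2] [39.  27.2] 86.0
scene dark [279.4 213.9] [ 84  74  34  35 452] W [585.2 -26.1] rect [575.6 -28.3] [106.2  46.4] 12.9
scene dark [281.8 244.5] [ 74  81  58  60 764] W [654.5  16.5] rect [617.9  32. ] [ 99.2 162.4] 67.3
scene dark [374.2 210.7] [188  86  12  10  56] W [492.8 150.5] rect [491.6 148.6] [26.1 23.2] 18.8
scene dark [362.9 227.7] [166  97  34  23 326] W [547.3 145.2] rect [548.2 144.8] [81.5 25.8] 85.6
scene dark [372.8 221.7] [186  97  14  11  82] W [523.3 158.2] rect [523.  158.7] [32.3 16. ] 87.3
scene dark [182.2 274.5] [  0 148   7  12  60] W [ 795.1 -116.3] rect [ 792.7 -116.4] [27.1 10.8] 3
[... 365 characters left out ...]
  9 115] W [576.2   7. ] rect [576.1   6.5] [31.9 28.7] 24.8
side dark [248.4 167.7] [  0   0  22  20 154] W [ 814.9 -117.7] rect [ 816.  -113.6] [ 22.8 104.3] 0.0
side dark [285.5 181.4] [ 37  16  18  12 168] W [698.6 -99.5] rect [698.5 -99.2] [41.9 49.9] 24.9
side dark [359.9 190.8] [107  28  27   6  53] W [ 518.3 -137.3] rect [ 517.9 -137.7] [62.3  9.2] 10.4
side dark [418.4 208.6] [172  36  15  23 171] W [ 375.1 -125.4] rect [ 377.5 -132.8] [31.8 82. ] 34.8
side dark [401.3 216.5] [148  42  37  25 247] W [404.  -80.2] rect [402.6 -95.2] [72.2 83. ] 35.2
[[562.9, -195.5, 12.0], [542.8, -78.8, 12.0], [490.0, -207.5, 12.0], [470.7, -88.6, 12.0], [549.6, -142.2, 12.0], [481.4, -150.2, 12.0]]
```

```bash
python3 - <<'E'
from h import *
print('cap',ray('scene',(280.3,210.2),96).round(1),ray('side',(286,181),96).round(1))
print('blk4',ray('scene',(296.5,204),48).round(1),ray('side',(314.5,206),48).round(1))
# housing top edges z=56 scene: right edge & back edge corners
print('hous',ray('scene',np.array([(322,460),(428,500),(390,388)])/4+(180,120),56).round(1).tolist())
print('tube',ray('scene',np.array([(447,289),(531,315)])/4+(180,120),52).round(1).tolist(), ray('side',np.array([(356,157),(322,211),(105,152),(240,182),(271,146),(150,105)])/4+(240,160),54).round(1).tolist())
print('br2', ray('scene',np.array([(425,184),(503,178)])/4+(180,120),0).round(1).tolist())
E
```

```text
cap [[642.6  11.8  96. ]] [[638.4  14.4  96. ]]
blk4 [[575.5   9.8  48. ]] [[574.6   9.9  48. ]]
hous [[681.8, -11.2, 56.0], [681.8, 44.2, 56.0], [628.9, -4.1, 56.0]]
tube [[553.1, -12.3, 52.0], [551.6, 34.8, 52.0]] [[552.9, -17.9, 54.0], [551.2, 33.6, 54.0], [676.5, 34.2, 54.0], [599.7, 28.5, 54.0], [598.3, -8.2, 54.0], [675.8, -16.2, 54.0]]
br2 [[433.3, -90.6, 0.0], [408.6, -50.9, 0.0]]
```

Call:
play_rows:
  commands:
    - [[2,-2.4,0],[0,0,0.7],0]
    - [[2,-2.4,0],[0,0,0.7],0]
    - [[2,-2.4,0],[0,0,0.7],0]
    - [[2,-2.4,0],[0,0,0.7],0]
    - [[2,-2.4,0],[0,0,0.7],0]
    - [[2,-2.4,0],[0,0,0.7],0]
    - [[2,-2.4,0],[0,0,0.7],0]
    - [[2,-2.4,0],[0,0,0.7],0]
    - [[2,-2.4,0],[0,0,0.7],0]
    - [[2,-2.4,0],[0,0,0.7],0]
  newtons: 20

```text
time_s: 0.93
tool_pos: [348.9, 365.7, 186.9]
orientation: [[-0.993, 0.117, -0.001], [0.117, 0.993, -0.0], [0.001, -0.0, -1.0]]
ft_force: [0.3, 0.4, 0.1]
width: 0.323
```

Call:
play_rows:
  commands:
    - [[2,-2.4,0],[0,0,0.7],0]
    - [[2,-2.4,0],[0,0,0.7],0]
    - [[2,-2.4,0],[0,0,0.7],0]
    - [[2,-2.4,0],[0,0,0.7],0]
    - [[2,-2.4,0],[0,0,0.7],0]
    - [[2,-2.4,0],[0,0,0.7],0]
    - [[2,-2.4,0],[0,0,0.7],0]
    - [[2,-2.4,0],[0,0,0.7],0]
    - [[2,-2.4,0],[0,0,0.7],0]
    - [[2,-2.4,0],[0,0,0.7],0]

```text
time_s: 1.77
tool_pos: [548.8, 125.7, 186.8]
orientation: [[-1.0, -0.005, -0.001], [-0.005, 1.0, 0.0], [0.001, 0.0, -1.0]]
ft_force: [0.3, -0.4, -0.1]
width: 0.007
```

Call:
play_rows:
  commands:
    - [[2.3,-2.8,0],[0,0,0.7],0]
    - [[2.3,-2.8,0],[0,0,0.7],0]
    - [[2.3,-2.8,0],[0,0,0.7],0]
    - [[2.3,-2.8,0],[0,0,0.7],0]
    - [[0,0,-2],[0,0,0],0]
    - [[0,0,-2],[0,0,0],0]
    - [[0,0,-2],[0,0,0],0]
    - [[0,0,0],[0,0,0],0]

```text
time_s: 2.43
tool_pos: [636.6, 15.2, 122.3]
orientation: [[-0.999, -0.053, -0.01], [-0.053, 0.999, 0.002], [0.01, 0.002, -1.0]]
ft_force: [-1.2, 0.3, -1.0]
width: 0.008
```

```bash
python3 - <<'E'
from h import *
p,d=save('side','side1');q,d=save('scene','scene1')
a=np.vstack([cv2.resize(p[140:240,220:420],None,fx=3,fy=3),cv2.resize(q[130:230,190:390],None,fx=3,fy=3)])
cv2.imwrite('pics/m1.png',a[:,:,::-1])
E
```

```text
(no output)
```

View pics/m1.png

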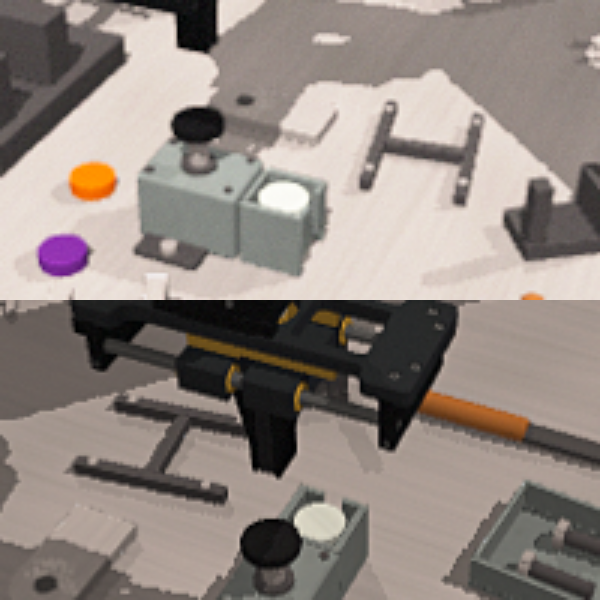

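```bash
python3 - <<'E'
from h import *
print(telemetry.read_state()['tool_pos'])
for n in('scene','side'):
    c=camera_info(n);K=np.array([[c['fx'],0,c['cx']],[0,c['fy'],c['cy']],[0,0,1]])
    P=np.array([[638,14,123],[641,13,96.]]);print(n,cv2.projectPoints(P,cv2.Rodrigues(np.array(c['R']))[0],np.array(c['t']),K,np.array(c['distortion']))[0][:,0].round(1))
E
```

```text
[639.60737049  15.21143188 126.26982019]
scene [[281.8 198.6]
 [281.3 209.8]]
side [[286.  169.8]
 [285.2 180.4]]
```

```bash
python3 - <<'E'
from h import *
for z in(126,140,150,160,170): print(z,ray('scene',(281,188),z).round(),ray('side',(285.7,156.7),z).round())
s=telemetry.read_state();print({k:np.round(v,3).tolist() for k,v in s.items()})
b=s['tool_pos']
q,d=save('scene','scene2');p,d2=save('side','side2')
a=np.vstack([cv2.resize(p[140:240,220:420],None,fx=3,fy=3),cv2.resize(q[130:230,190:390],None,fx=3,fy=3)])
cv2.imwrite('pics/m2.png',a[:,:,::-1])
w,dw=save('wrist','w2')
E
```

```text
126 [[617.   1. 126.]] [[660. -30. 126.]]
140 [[630.   9. 140.]] [[649.  -8. 140.]]
150 [[639.  14. 150.]] [[641.   8. 150.]]
160 [[647.  20. 160.]] [[633.  24. 160.]]
170 [[656.  25. 170.]] [[625.  40. 170.]]
{'time_s': 2.533, 'joint_positions': [-0.151, 0.618, 1.448, -0.0, 1.078, -1.775], 'dq': [0.006, -0.033, -0.036, -0.0, -0.004, 0.0], 'effort': [-0.19, -44.929, -15.327, -0.053, 0.117, 0.001], 'tool_pos': [639.607, 15.211, 126.27], 'orientation': [[-0.999, -0.053, -0.003], [-0.053, 0.999, 0.0], [0.003, 0.001, -1.0]], 'ft_force': [-0.372, -0.304, 0.288], 'torque': [0.024, 0.042, -0.041], 'width': 0.007}
```

View pics/m2.png

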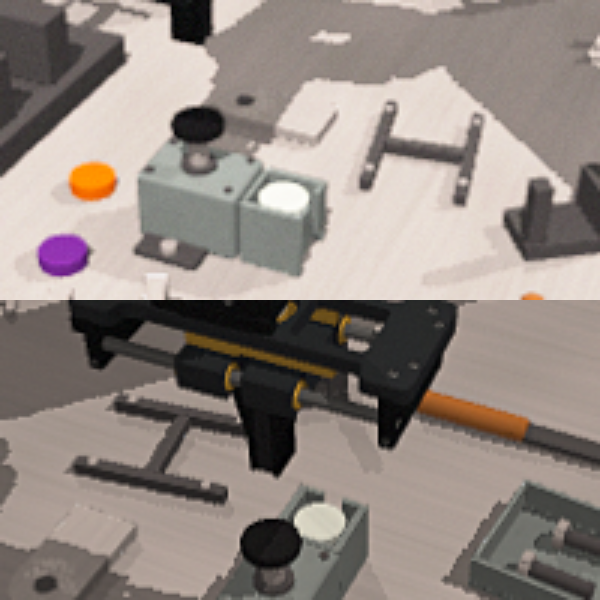

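View pics/w2.png

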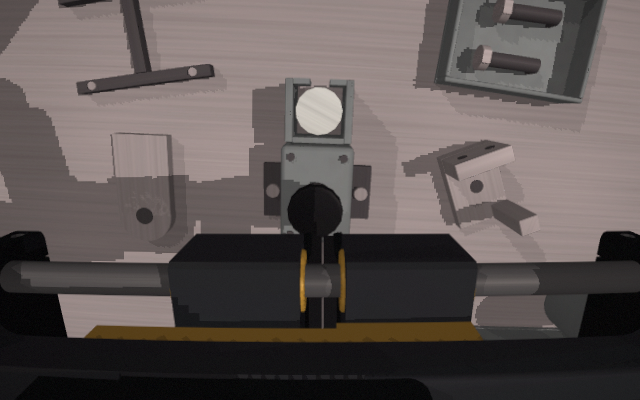

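```bash
python3 - <<'E'
from h import *
for n in('scene','side'):
    d=np.load(f'pics/{n}2.npy'); c=camera_info(n);K=np.array([[c['fx'],0,c['cx']],[0,c['fy'],c['cy']],[0,0,1]])
    v,u=np.nonzero(d>0); x=cv2.undistortPoints(np.c_[u,v].astype(float).reshape(-1,1,2),K,np.array(c['distortion']))[:,0]
    X=(np.c_[x,np.ones(len(x))]*d[v,u][:,None]-np.array(c['t']))@np.array(c['R'])
    m=(abs(X[:,0]-640)<30)&(abs(X[:,1]-14)<30)&(X[:,2]>75)
    h,e=np.histogram(X[m,2],bins=np.arange(75,260,5));print(n,dict(zip(e[:-1].astype(int),h)))
    for lo,hi in((90,102),(110,150),(150,175)):
        k=m&(X[:,2]>lo)&(X[:,2]<hi)
        if k.any():print(lo,X[k].min(0).round(),X[k].max(0).round(),X[k].mean(0).round())
E
```

```text
scene {np.int64(75): np.int64(0), np.int64(80): np.int64(0), np.int64(85): np.int64(19), np.int64(90): np.int64(105), np.int64(95): np.int64(161), np.int64(100): np.int64(0), np.int64(105): np.int64(0), np.int64(110): np.int64(0), np.int64(115): np.int64(0), np.int64(120): np.int64(0), np.int64(125): np.int64(0), np.int64(130): np.int64(0), np.int64(135): np.int64(0), np.int64(140): np.int64(0), np.int64(145): np.int64(0), np.int64(150): np.int64(0), np.int64(155): np.int64(0), np.int64(160): np.int64(21), np.int64(165): np.int64(32), np.int64(170): np.int64(33), np.int64(175): np.int64(35), np.int64(180): np.int64(23), np.int64(185): np.int64(38), np.int64(190): np.int64(37), np.int64(195): np.int64(31), np.int64(200): np.int64(36), np.int64(205): np.int64(30), np.int64(210): np.int64(10), np.int64(215): np.int64(7), np.int64(220): np.int64(0), np.int64(225): np.int64(0), np.int64(230): np.int64(0), np.int64(235): np.int64(5), np.int64(240): np.int64(10), np.int64(245): np.int64(12), np.int64(250): np.int64(70)}
90 [622.  -7.  91.] [660.  29.  99.] [643.  11.  95.]
150 [628.   7. 16
[... 472 characters left out ...]
(150): np.int64(0), np.int64(155): np.int64(0), np.int64(160): np.int64(5), np.int64(165): np.int64(30), np.int64(170): np.int64(33), np.int64(175): np.int64(33), np.int64(180): np.int64(30), np.int64(185): np.int64(32), np.int64(190): np.int64(18), np.int64(195): np.int64(17), np.int64(200): np.int64(14), np.int64(205): np.int64(18), np.int64(210): np.int64(22), np.int64(215): np.int64(11), np.int64(220): np.int64(3), np.int64(225): np.int64(0), np.int64(230): np.int64(0), np.int64(235): np.int64(1), np.int64(240): np.int64(0), np.int64(245): np.int64(0), np.int64(250): np.int64(11)}
90 [622. -10.  90.] [659.  29.  99.] [639.  13.  96.]
150 [629.   7. 163.] [652.  26. 175.] [639.  20. 170.]
```

The reported TCP z is 126, but depth from both cameras puts the fingertips at z≈161. The 35 mm gap is unexplained, so I'll find the cap by contact with small steps and check the force.

Call:
play_rows:
  commands:
    - [[0.1,-0.1,-1],[0,0,0],0]
    - [[0,0,-1],[0,0,0],0]
    - [[0,0,-0.6],[0,0,0],0]
    - [[0,0,0],[0,0,0],0]

```text
time_s: 3.02
tool_pos: [639.8, 14.4, 99.1]
orientation: [[-0.999, -0.053, -0.004], [-0.053, 0.999, 0.001], [0.004, 0.001, -1.0]]
ft_force: [-0.5, 1.0, -0.7]
width: 0.005
```

Call:
play_rows:
  commands:
    - [[0,0,-0.4],[0,0,0],0]
    - [[0,0,-0.4],[0,0,0],0]
    - [[0,0,0],[0,0,0],0]

```text
time_s: 3.27
tool_pos: [640.9, 14.2, 92.2]
orientation: [[-0.999, -0.053, -0.001], [-0.053, 0.999, 0.0], [0.001, 0.0, -1.0]]
ft_force: [-0.8, -0.2, -0.4]
width: 0.006
```

```bash
cat >> h.py <<'E'
def cloud(n,f=None):
    d=save(n,f)[1]; c=camera_info(n);K=np.array([[c['fx'],0,c['cx']],[0,c['fy'],c['cy']],[0,0,1]])
    v,u=np.nonzero(d>0); x=cv2.undistortPoints(np.c_[u,v].astype(float).reshape(-1,1,2),K,np.array(c['distortion']))[:,0]
    return (np.c_[x,np.ones(len(x))]*d[v,u][:,None]-np.array(c['t']))@np.array(c['R'])
E
python3 - <<'E'
from h import *
s=telemetry.read_state();print(s['tool_pos'],s['ft_force'])
X=cloud('side','side3')
m=(abs(X[:,0]-640)<22)&(abs(X[:,1]-14)<30)&(X[:,2]>60)&(X[:,2]<180)
print(np.histogram(X[m,2],bins=np.arange(60,181,5)))
E
```

```text
[640.86892974  14.18303625  92.24989384] [-0.82047158 -0.20624221 -0.44777416]
(array([ 48,  16,  13,  12,   0,  14,  36, 137,   0,   0,   0,   0,   0,
         5,  29,  33,  28,  29,  18,  16,  16,  15,  14,  17]), array([ 60,  65,  70,  75,  80,  85,  90,  95, 100, 105, 110, 115, 120,
       125, 130, 135, 140, 145, 150, 155, 160, 165, 170, 175, 180]))
```

```bash
python3 - <<'E'
from h import *
X=np.vstack([cloud('side','side4'),cloud('scene','scene4')])
for lo in range(100,240,8):
    m=(X[:,2]>=lo)&(X[:,2]<lo+8)&(abs(X[:,0]-640)<130)&(abs(X[:,1]-14)<140)
    if m.sum(): print(lo,m.sum(),X[m,:2].min(0).round(),X[m,:2].max(0).round())
E
```

```text
124 28 [629.   3.] [653.  24.]
132 100 [630.   4.] [654.  24.]
140 101 [630.   2.] [653.  24.]
148 80 [630.   1.] [653.  25.]
156 66 [630.   2.] [653.  26.]
164 71 [630.   1.] [654.  28.]
172 49 [629.  -1.] [654.  28.]
180 12 [630.  -0.] [653.  27.]
188 1 [654.   2.] [654.   2.]
196 215 [600. -71.] [684. 103.]
204 535 [600. -71.] [684. 103.]
212 882 [600. -71.] [683. 103.]
220 940 [600. -81.] [684. 109.]
228 769 [600. -82.] [684. 110.]
236 2558 [599. -83.] [684. 110.]
```

The body starts 70 mm above the seen tips, as specified, so the reported z reads about 35 mm low by a constant amount. I'll go on by contact.

Call:
play_rows:
  commands:
    - [[0,0,-1],[0,0,0],0]
    - [[0,0,-1],[0,0,0],0]
    - [[0,0,-0.5],[0,0,0],0]
    - [[0,0,-0.3],[0,0,0],0]
    - [[0,0,-0.3],[0,0,0],0]
    - [[0,0,0],[0,0,0],0]

```text
time_s: 3.92
tool_pos: [641.1, 14.1, 61.5]
orientation: [[-0.999, -0.053, -0.001], [-0.053, 0.999, 0.0], [0.001, 0.0, -1.0]]
ft_force: [-0.8, -0.5, 0.4]
width: 0.001
```

Call:
play_rows:
  commands:
    - [[0,0,-0.4],[0,0,0],0]
    - [[0,0,-0.4],[0,0,0],0]
    - [[0,0,0],[0,0,0],0]

```text
time_s: 4.17
tool_pos: [641.8, 14.1, 55.2]
orientation: [[-0.999, -0.054, 0.001], [-0.054, 0.999, -0.0], [-0.001, -0.0, -1.0]]
ft_force: [-2.0, 0.8, 7.0]
width: 0.005
```

Call:
play_rows:
  commands:
    - [[0,0,-0.4],[0,0,0],0]
    - [[0,0,-0.4],[0,0,0],0]
    - [[0,0,-0.4],[0,0,0],0]
    - [[0,0,-0.3],[0,0,0],0]
    - [[0,0,0],[0,0,0],0]

```text
time_s: 4.58
tool_pos: [641.8, 14.1, 40.9]
orientation: [[-0.999, -0.054, 0.001], [-0.054, 0.999, -0.0], [-0.001, -0.0, -1.0]]
ft_force: [-2.5, -0.6, 9.3]
width: 0.006
```

Call:
play_rows:
  commands:
    - [[0,0,-0.2],[0,0,0],0]
    - [[0,0,-0.2],[0,0,0],0]
    - [[0,0,0],[0,0,0],0]

```text
time_s: 4.83
tool_pos: [641.9, 14.1, 37.3]
orientation: [[-0.999, -0.054, 0.001], [-0.054, 0.999, -0.0], [-0.001, -0.0, -1.0]]
ft_force: [-3.8, 1.1, 10.1]
width: 0.005
```

Call:
play_rows:
  commands:
    - [[0,0,-0.2],[0,0,0],0]
    - [[0,0,0],[0,0,0],0]

```text
time_s: 5.0
tool_pos: [641.9, 14.1, 37.0]
orientation: [[-0.999, -0.054, 0.002], [-0.054, 0.999, -0.001], [-0.002, -0.001, -1.0]]
ft_force: [-4.6, -0.2, 17.9]
width: 0.004
```

Call:
play_rows:
  commands:
    - [[0,0,-0.2],[0,0,0],0]
    - [[0,0,0],[0,0,0],0]

```text
time_s: 5.17
tool_pos: [641.9, 14.1, 36.8]
orientation: [[-0.999, -0.054, 0.002], [-0.054, 0.999, -0.001], [-0.002, -0.001, -1.0]]
ft_force: [-7.8, 0.4, 27.9]
width: 0.003
```

The plunger has bottomed: z stalled at 36.8 while the force climbed to 28 N. I'll release it now.

Call:
play_rows:
  commands:
    - [[0,0,0.5],[0,0,0],0]
    - [[0,0,0.5],[0,0,0],0]
    - [[0,0,0.5],[0,0,0],0]
    - [[0,0,0.6],[0,0,0],0]
    - [[0,0,0.8],[0,0,0],0]
    - [[0,0,1],[0,0,0],0]
    - [[0,0,1.5],[0,0,0],0]
    - [[0,0,2],[0,0,0],0]
    - [[0,0,2],[0,0,0],0]
    - [[0,0,0],[0,0,0],0]

```text
time_s: 6.0
tool_pos: [644.5, 13.7, 129.4]
orientation: [[-0.999, -0.054, 0.008], [-0.054, 0.999, -0.001], [-0.008, -0.002, -1.0]]
ft_force: [0.6, -0.4, 1.1]
width: 0.006
```

```bash
python3 - <<'E'
from h import *
p,d=save('side','side5');q,d=save('scene','scene5')
a=np.vstack([cv2.resize(p[140:240,220:420],None,fx=3,fy=3),cv2.resize(q[130:230,190:390],None,fx=3,fy=3)])
cv2.imwrite('pics/m5.png',a[:,:,::-1]);save('wrist','w5')
E
```

```text
(no output)
```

View pics/m5.png

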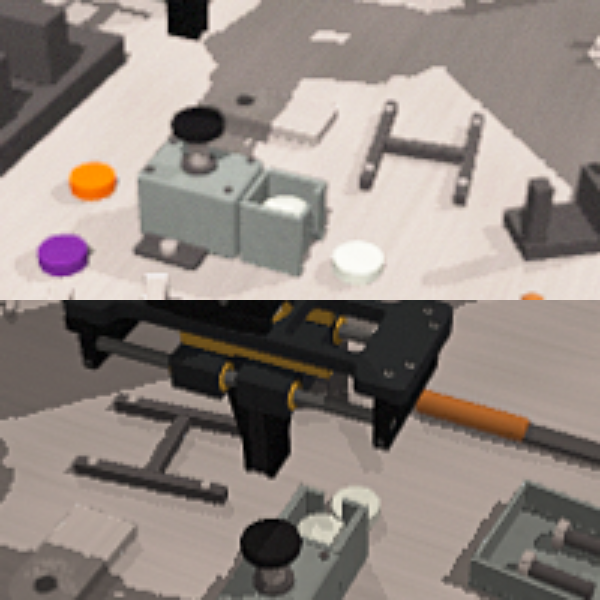

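View pics/w5.png

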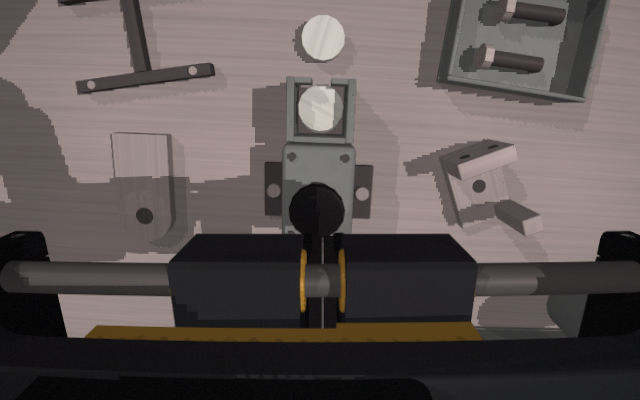

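The blank is out on the bench, at (358,258) in the side crop and (323,37) in the wrist view. The cap is back up and the stack has dropped by one.

```bash
python3 - <<'E'
from h import *
print(ray('side',(339.3,225.7),12),ray('scene',(308.7,197.5),12))
for n,r,th in(('side',(325,210,355,240),215),('scene',(303,190,322,206),160)):
    im=cv2.imread(f'pics/{n}5.png');c=im[r[1]:r[3],r[0]:r[2]]
    # whitish: low red excess
    if n=='side': m=c.min(2)>222
    else: m=(c.min(2)>160)&(c[:,:,0].astype(int)>c[:,:,2]-14)
    ys,xs=np.nonzero(m);w=ray(n,np.c_[xs+r[0],ys+r[1]],12)[:,:2];print(n,len(xs),w.mean(0),cv2.minEnclosingCircle(w.astype(np.float32)))
# points by depth at z 9..14 near gate
X=cloud('side','s6');Y=cloud('scene','sc6')
for Z in(X,Y):
    m=(abs(Z[:,2]-12)<3)&(abs(Z[:,0]-516)<32)&(abs(Z[:,1]-5)<40);print(m.sum(),Z[m].mean(0),cv2.minEnclosingCircle(Z[m][:,:2].astype(np.float32)))
    m=(abs(Z[:,2]-12)<4)&(abs(Z[:,0]-518)<75)&(abs(Z[:,1]+146)<80);print('nest',cv2.minAreaRect(Z[m][:,:2].astype(np.float32)),m.sum(),Z[m].mean(0))
print(telemetry.read_state()['tool_pos'])
E
```

```text
[[517.40798356   7.50760185  12.        ]] [[516.4059357    8.55495956  12.        ]]
side 154 [518.56651117   6.38410373] ((518.5133666992188, 6.591054916381836), 19.091428756713867)Traceback (most recent call last):
  File "<stdin>", line 8, in <module>
  File "h.py", line 7, in ray
    uv=np.array(uv,float).reshape(-1,1,2); x=cv2.undistortPoints(uv,K,np.array(c['distortion']))[:,0]
                                             ~~~~~~~~~~~~~~~~~~~^^^^^^^^^^^^^^^^^^^^^^^^^^^^^^^^
cv2.error: OpenCV(4.12.0) /io/opencv/modules/calib3d/src/undistort.dispatch.cpp:347: error: (-215:Assertion failed) CV_IS_MAT(_src) && CV_IS_MAT(_dst) && (_src->rows == 1 || _src->cols == 1) && (_dst->rows == 1 || _dst->cols == 1) && _src->cols + _src->rows - 1 == _dst->rows + _dst->cols - 1 && (CV_MAT_TYPE(_src->type) == CV_32FC2 || CV_MAT_TYPE(_src->type) == CV_64FC2) && (CV_MAT_TYPE(_dst->type) == CV_32FC2 || CV_MAT_TYPE(_dst->type) == CV_64FC2) in function 'cvUndistortPointsInternal'
```

```bash
python3 - <<'E'
from h import *
Y=cloud('scene','sc7')
m=(Y[:,2]>15)&(Y[:,2]<35)&(abs(Y[:,0]-490)<90)&(Y[:,1]>60)&(Y[:,1]<230);print('tray',cv2.boxPoints(cv2.minAreaRect(Y[m][:,:2].astype(np.float32))).round())
print(telemetry.read_state()['tool_pos'])
E
```

```text
tray [[402.  74.]
 [545.  63.]
 [558. 227.]
 [416. 238.]]
[640.39725871  14.24373964 123.99157998]
```

Call:
play_rows:
  commands:
    - [[-2.4,0.8,0],[0,0,0],0]
    - [[-2.5,0.9,0],[0,0,0],0]
    - [[-2.5,0.9,0],[0,0,0],0]
    - [[-2.5,0.9,0],[0,0,0],0]
    - [[-2.5,0.7,0],[0,0,0],0]
    - [[0,0,0],[0,0,0],0]
    - [[0,0,0],[0,0,0],0]

```text
time_s: 6.78
tool_pos: [515.1, 56.7, 124.1]
orientation: [[-0.999, -0.054, -0.003], [-0.054, 0.999, 0.0], [0.003, 0.001, -1.0]]
ft_force: [0.4, -0.4, 0.0]
width: 0.008
```

```bash
python3 - <<'E'
from h import *
print(ray('scene',np.array([(742,283),(668,386)])/4+(180,120),28).round())
print(ray('side',np.array([(275,346),(440,405)])/4+(240,160),28).round())
print(telemetry.read_state()['tool_pos'])
save('wrist','w8')
E
```

```text
[[460. 117.  28.]
 [546. 109.  28.]]
[[543. 111.  28.]
 [457. 116.  28.]]
[515.14234218  56.67003117 124.09261321]
```

View pics/w8.png

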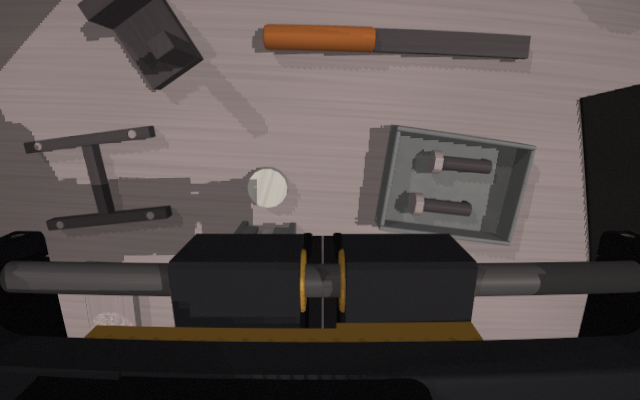

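Call:
play_rows:
  commands:
    - [[0.2,0,-2],[0,0,0],0]
    - [[0,0,-2.5],[0,0,0],0]
    - [[0,0,-2.5],[0,0,0],0]
    - [[0,0,-2.5],[0,0,0],0]
    - [[0,0,-2],[0,0,0],0]
    - [[0,0,-1.5],[0,0,0],0]
    - [[0,0,-1],[0,0,0],0]
    - [[0,0,0],[0,0,0],0]
    - [[0,0,0],[0,0,0],0]

```text
time_s: 7.58
tool_pos: [520.1, 55.8, -15.4]
orientation: [[-0.999, -0.053, -0.0], [-0.053, 0.999, 0.0], [0.0, 0.0, -1.0]]
ft_force: [0.4, 0.6, 0.4]
width: 0.007
```

Call:
play_rows:
  commands:
    - [[0,0,-0.7],[0,0,0],0]
    - [[0,0,-0.6],[0,0,0],0]
    - [[0,0,0],[0,0,0],0]
    - [[0,0,0],[0,0,0],0]

```text
time_s: 7.92
tool_pos: [519.4, 56.1, -27.7]
orientation: [[-0.999, -0.053, 0.0], [-0.053, 0.999, -0.0], [-0.0, -0.0, -1.0]]
ft_force: [0.3, 0.2, -0.0]
width: 0.004
```

```bash
python3 - <<'E'
from h import *
p,d=save('side','side9');q,d=save('scene','scene9')
a=np.vstack([cv2.resize(p[140:240,220:420],None,fx=3,fy=3),cv2.resize(q[130:230,190:390],None,fx=3,fy=3)])
cv2.imwrite('pics/m9.png',a[:,:,::-1])
E
```

```text
(no output)
```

View pics/m9.png

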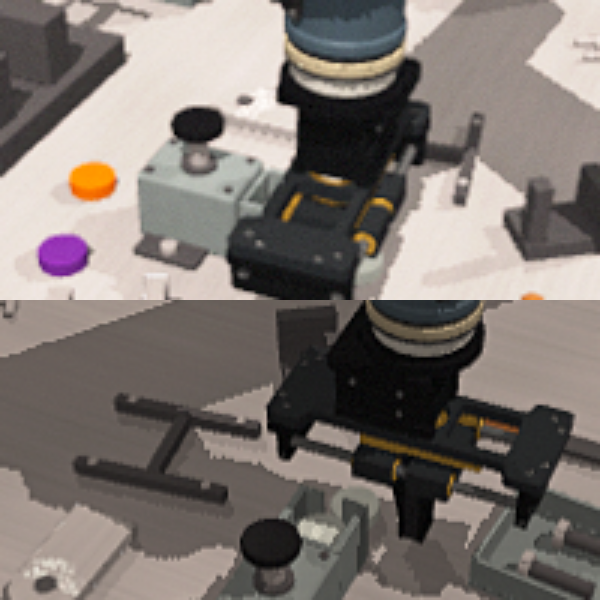

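Call:
play_rows:
  commands:
    - [[-0.1,-0.4,-0.2],[0,0,0],0]
    - [[-0.1,-0.5,0],[0,0,0],0]
    - [[0,-0.5,0],[0,0,0],0]
    - [[0,-0.5,0],[0,0,0],0]
    - [[-0.03,-0.5,0],[0,0,0],0]
    - [[-0.03,-0.5,0],[0,0,0],0]
    - [[-0.03,-0.5,0],[0,0,0],0]
    - [[-0.03,-0.5,0],[0,0,0],0]
    - [[-0.03,-0.5,0],[0,0,0],0]
    - [[0,0,0],[0,0,0],0]

```text
time_s: 8.85
tool_pos: [516.1, 11.1, -29.9]
orientation: [[-0.999, -0.052, 0.0], [-0.052, 0.999, -0.0], [-0.0, -0.0, -1.0]]
ft_force: [0.6, -0.2, -1.1]
width: 0.004
```

```bash
cat > look.py <<'E'
import sys
from h import *
k=sys.argv[1]
p,d=save('side','side'+k);q,d=save('scene','scene'+k)
a=np.vstack([cv2.resize(p[140:240,220:420],None,fx=3,fy=3),cv2.resize(q[130:230,190:390],None,fx=3,fy=3)])
cv2.imwrite(f'pics/m{k}.png',a[:,:,::-1]);save('wrist','w'+k)
E
python3 look.py 10
```

```text
(no output)
```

View pics/m10.png

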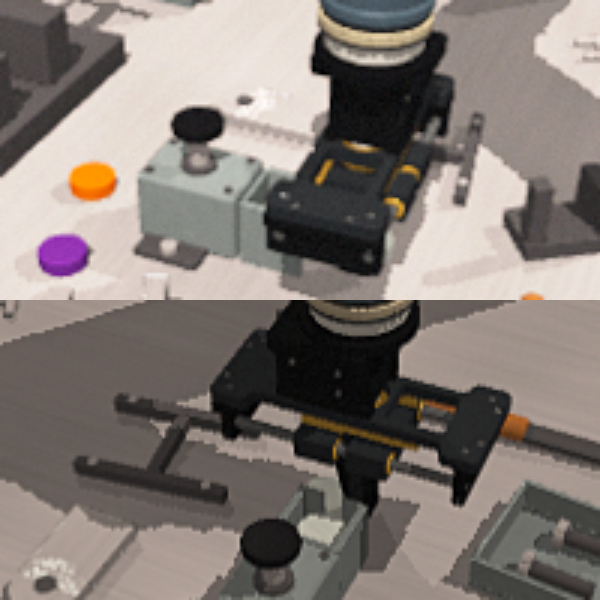

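View pics/w10.png

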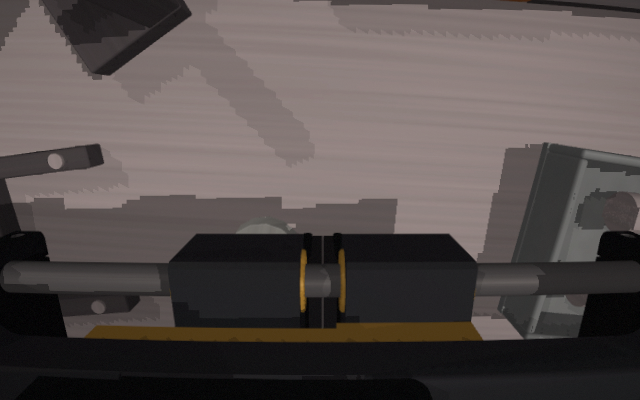

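Call:
play_rows:
  commands:
    - [[-0.05,-0.6,0],[0,0,0],0]
    - [[-0.05,-0.6,0],[0,0,0],0]
    - [[-0.05,-0.6,0],[0,0,0],0]
    - [[-0.05,-0.6,0],[0,0,0],0]
    - [[-0.05,-0.6,0],[0,0,0],0]
    - [[-0.05,-0.6,0],[0,0,0],0]
    - [[-0.05,-0.6,0],[0,0,0],0]
    - [[-0.05,-0.6,0],[0,0,0],0]
    - [[-0.05,-0.5,0],[0,0,0],0]
    - [[0,0,0],[0,0,0],0]

```text
time_s: 9.83
tool_pos: [511.6, -42.1, -29.8]
orientation: [[-0.999, -0.052, 0.0], [-0.052, 0.999, -0.0], [-0.0, -0.0, -1.0]]
ft_force: [0.4, -0.4, -0.4]
width: 0.006
```

```bash
python3 look.py 11
```

```text
(no output)
```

View pics/m11.png

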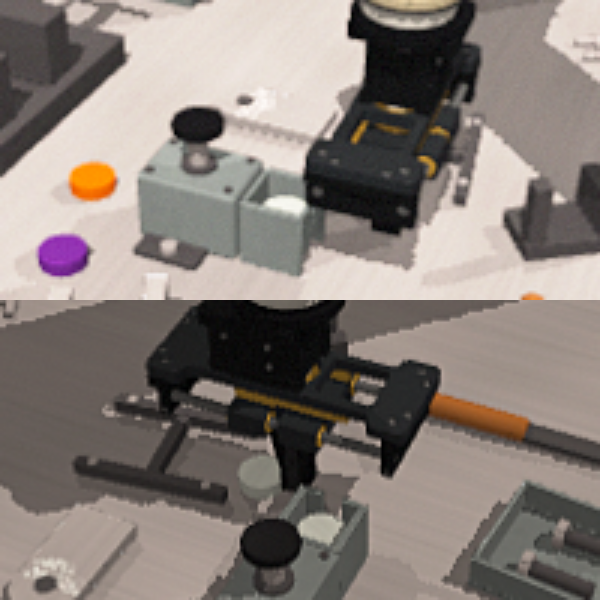

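View pics/w11.png

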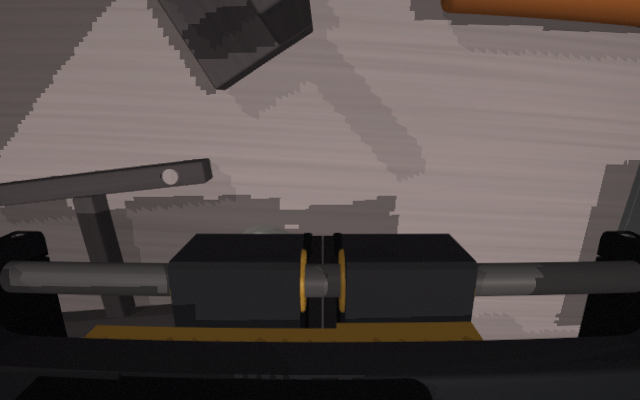

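```bash
python3 - <<'E'
from h import *
print(ray('scene',(190+260/3,130+(471-300)/3),12),ray('scene',(190+258/3,130+(475-300)/3),12))
im=cv2.imread('pics/scene11.png')[178:206,262:292]; cv2.imwrite('pics/z11.png',cv2.resize(im,None,fx=20,fy=20,interpolation=cv2.INTER_NEAREST))
E
```

```text
[[517.14848496 -69.94258468  12.        ]] [[521.51717992 -69.23528601  12.        ]]
```

View pics/z11.png

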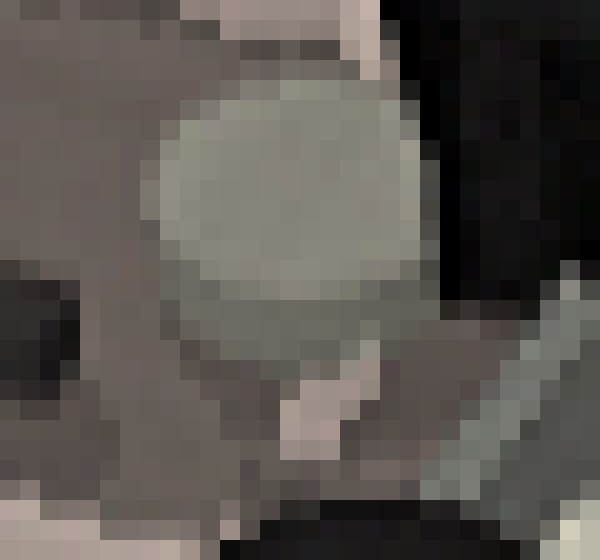

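The blank is at about (517,-71) and the pusher is centred at x=511.6. I'll back off a little, recentre, turn the face 6° and carry on.

Call:
play_rows:
  commands:
    - [[0,0.5,0],[0,0,0],0]
    - [[0.3,0.2,0],[0,0,-3],0]
    - [[0.3,0,0],[0,0,-3],0]
    - [[0,-0.3,0],[0,0,0],0]
    - [[-0.02,-0.5,0],[0,0,0],0]
    - [[-0.02,-0.5,0],[0,0,0],0]
    - [[-0.02,-0.5,0],[0,0,0],0]
    - [[-0.02,-0.5,0],[0,0,0],0]
    - [[-0.02,-0.5,0],[0,0,0],0]
    - [[0,0,0],[0,0,0],0]

```text
time_s: 10.82
tool_pos: [516.6, -63.2, -29.8]
orientation: [[-0.999, 0.052, 0.001], [0.052, 0.999, -0.0], [-0.001, -0.0, -1.0]]
ft_force: [0.5, -0.4, -0.6]
width: 0.001
```

```bash
python3 look.py 12; python3 - <<'E'
from h import *
im=cv2.imread('pics/scene12.png')[165:210,225:285]; cv2.imwrite('pics/z12.png',cv2.resize(im,None,fx=12,fy=12,interpolation=cv2.INTER_NEAREST))
E
```

```text
(no output)
```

View pics/z12.png

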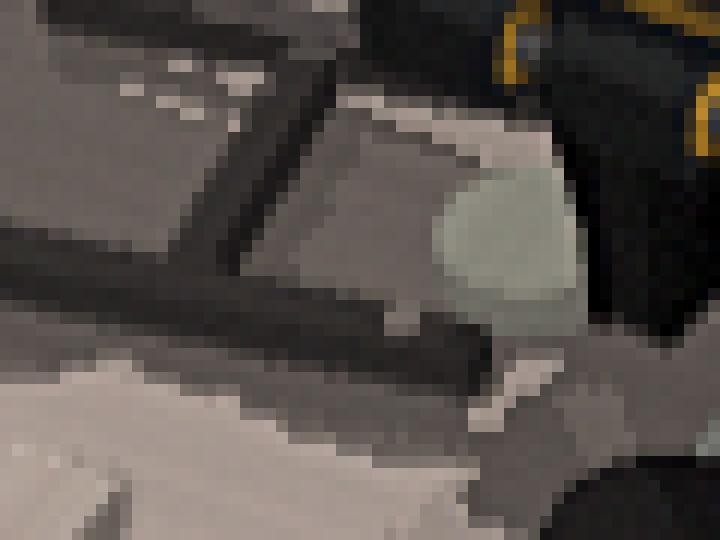

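```bash
python3 - <<'E'
from h import *
w=ray('scene',[(267.8,184.0),(225+490/12-.5,165+330/12-.5),(225+440/12-.5,165+312/12-.5),(225+240/12-.5,165+272/12-.5),(225+336/12-.5,165+60/12-.5)],12)[:,:2];print(w.round(1))
c=np.array([518.5,-144.7]);a=np.radians(9.5);R=np.array([[np.cos(a),-np.sin(a)],[np.sin(a),np.cos(a)]])
print(((w-c)@R).round(1))
E
```

```text
[[ 517.1  -92.5]
 [ 541.6  -84.8]
 [ 541.5  -95.5]
 [ 548.  -134.3]
 [ 489.6 -148.7]]
[[  7.2  51.7]
 [ 32.7  55.2]
 [ 30.8  44.8]
 [ 30.9   5.4]
 [-29.1   0.8]]
```

Call:
play_rows:
  commands:
    - [[-0.02,-0.5,0],[0,0,0],0]
    - [[-0.02,-0.5,0],[0,0,0],0]
    - [[-0.02,-0.5,0],[0,0,0],0]
    - [[-0.02,-0.5,0],[0,0,0],0]
    - [[-0.02,-0.3,0],[0,0,0],0]
    - [[0,0,0],[0,0,0],0]

```text
time_s: 11.47
tool_pos: [515.6, -85.8, -29.8]
orientation: [[-0.999, 0.052, 0.0], [0.052, 0.999, -0.0], [-0.0, -0.0, -1.0]]
ft_force: [0.2, -0.5, -0.1]
width: 0.007
```

Call:
play_rows:
  commands:
    - [[0,-0.2,0],[0,0,0],0]
    - [[0,-0.2,0],[0,0,0],0]
    - [[0,0,0],[0,0,0],0]

```text
time_s: 11.72
tool_pos: [515.5, -89.2, -29.8]
orientation: [[-0.999, 0.051, 0.0], [0.051, 0.999, -0.0], [-0.0, -0.0, -1.0]]
ft_force: [0.3, -0.1, 0.2]
width: 0.001
```

Call:
play_rows:
  commands:
    - [[0,-0.2,0],[0,0,0],0]
    - [[0,0,0],[0,0,0],0]

```text
time_s: 11.88
tool_pos: [515.5, -91.1, -29.8]
orientation: [[-0.999, 0.051, 0.0], [0.051, 0.999, -0.0], [-0.0, -0.0, -1.0]]
ft_force: [-0.2, -0.3, 0.1]
width: 0.003
```

Call:
play_rows:
  commands:
    - [[0,-0.15,0],[0,0,0],0]
    - [[0,0,0],[0,0,0],0]

```text
time_s: 12.05
tool_pos: [515.5, -92.5, -29.8]
orientation: [[-0.999, 0.051, 0.0], [0.051, 0.999, -0.0], [-0.0, -0.0, -1.0]]
ft_force: [-0.1, -0.8, -1.0]
width: 0.006
```

Call:
play_rows:
  commands:
    - [[0,-0.15,0],[0,0,0],0]
    - [[0,0,0],[0,0,0],0]

```text
time_s: 12.22
tool_pos: [515.5, -94.1, -29.8]
orientation: [[-0.999, 0.051, 0.0], [0.051, 0.999, -0.0], [-0.0, -0.0, -1.0]]
ft_force: [-0.5, -0.3, 0.7]
width: 0.006
```

```bash
python3 look.py 13; python3 - <<'E'
from h import *
im=cv2.imread('pics/scene13.png')[165:210,225:285]; cv2.imwrite('pics/z13.png',cv2.resize(im,None,fx=12,fy=12,interpolation=cv2.INTER_NEAREST))
E
```

```text
(no output)
```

View pics/z13.png

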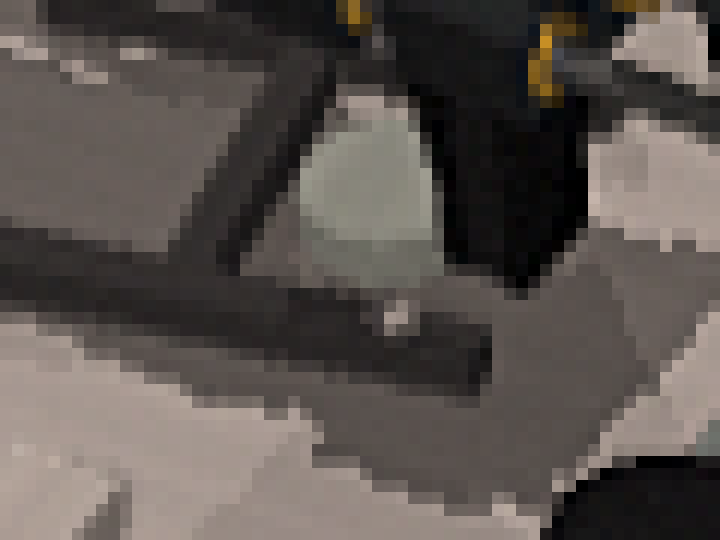

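The blank is almost at the bar. I'll keep creeping until the force rises.

Call:
play_rows:
  commands:
    - [[0,-0.15,0],[0,0,0],0]
    - [[0,0,0],[0,0,0],0]

```text
time_s: 12.53
tool_pos: [515.5, -95.6, -29.8]
orientation: [[-0.999, 0.051, 0.0], [0.051, 0.999, -0.0], [-0.0, -0.0, -1.0]]
ft_force: [0.4, -0.2, 1.0]
width: 0.008
```

Call:
play_rows:
  commands:
    - [[0,-0.1,0],[0,0,0],0]
    - [[0,0,0],[0,0,0],0]

```text
time_s: 12.7
tool_pos: [515.4, -96.5, -29.8]
orientation: [[-0.999, 0.051, 0.0], [0.051, 0.999, -0.0], [-0.0, -0.0, -1.0]]
ft_force: [-0.6, 0.2, 0.1]
width: 0.002
```

Call:
play_rows:
  commands:
    - [[0,-0.1,0],[0,0,0],0]
    - [[0,0,0],[0,0,0],0]

```text
time_s: 12.87
tool_pos: [515.4, -97.6, -29.9]
orientation: [[-0.999, 0.051, 0.0], [0.051, 0.999, -0.0], [-0.0, -0.0, -1.0]]
ft_force: [-0.8, -1.1, -0.7]
width: 0.001
```

Call:
play_rows:
  commands:
    - [[0,-0.1,0],[0,0,0],0]
    - [[0,0,0],[0,0,0],0]

```text
time_s: 13.03
tool_pos: [515.5, -98.6, -29.8]
orientation: [[-0.999, 0.051, 0.0], [0.051, 0.999, -0.0], [-0.0, -0.0, -1.0]]
ft_force: [-0.4, 0.4, 0.4]
width: 0.003
```

Call:
play_rows:
  commands:
    - [[0,-0.1,0],[0,0,0],0]
    - [[0,0,0],[0,0,0],0]

```text
time_s: 13.2
tool_pos: [515.5, -99.6, -29.8]
orientation: [[-0.999, 0.051, 0.0], [0.051, 0.999, -0.0], [-0.0, -0.0, -1.0]]
ft_force: [0.1, -0.6, 0.3]
width: 0.004
```

```bash
python3 look.py 14; python3 - <<'E'
from h import *
im=cv2.imread('pics/scene14.png')[165:210,225:285]; cv2.imwrite('pics/z14.png',cv2.resize(im,None,fx=12,fy=12,interpolation=cv2.INTER_NEAREST))
E
```

```text
(no output)
```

View pics/z14.png

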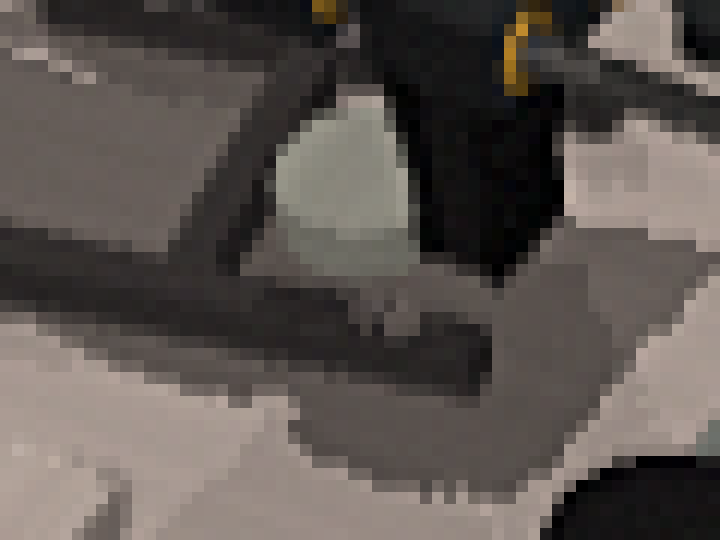

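Call:
play_rows:
  commands:
    - [[0,-0.1,0],[0,0,0],0]
    - [[0,0,0],[0,0,0],0]

```text
time_s: 13.52
tool_pos: [515.0, -99.8, -29.9]
orientation: [[-0.999, 0.052, -0.001], [0.052, 0.999, 0.001], [0.001, 0.001, -1.0]]
ft_force: [-0.1, 3.4, -0.0]
width: 0.006
```

Call:
play_rows:
  commands:
    - [[0,-0.1,0],[0,0,0],0]
    - [[0,0,0],[0,0,0],0]

```text
time_s: 13.68
tool_pos: [514.4, -100.0, -29.9]
orientation: [[-0.999, 0.052, -0.002], [0.052, 0.999, 0.002], [0.002, 0.002, -1.0]]
ft_force: [-0.3, 5.8, 2.4]
width: 0.005
```

Call:
play_rows:
  commands:
    - [[0,-0.1,0],[0,0,0],0]
    - [[0,0,0],[0,0,0],0]

```text
time_s: 13.85
tool_pos: [514.0, -100.1, -29.9]
orientation: [[-0.999, 0.052, -0.003], [0.052, 0.999, 0.003], [0.003, 0.003, -1.0]]
ft_force: [0.4, 8.4, 2.2]
width: 0.006
```

The force rose to 8 N while y stayed at -100, so the blank is against the bar. I'll back off gently, then lift.

Call:
play_rows:
  commands:
    - [[0,0.15,0],[0,0,0],0]
    - [[0,0.15,0],[0,0,0],0]
    - [[0,0.3,0],[0,0,0],0]
    - [[0,0.5,0],[0,0,0],0]
    - [[0,0.6,0],[0,0,0],0]
    - [[0,0,0.8],[0,0,0],0]
    - [[0,0,2],[0,0,0],0]
    - [[0,0,3],[0,0,0],0]
    - [[0,0,3],[0,0,0],0]
    - [[0,0,3],[0,0,0],0]

```text
time_s: 14.68
tool_pos: [515.0, -85.1, 89.7]
orientation: [[-0.999, 0.051, -0.001], [0.051, 0.999, 0.0], [0.001, 0.0, -1.0]]
ft_force: [1.3, 0.2, -0.1]
width: 0.005
```

Call:
play_rows:
  commands:
    - [[-1.5,2,2],[0,0,0],0]
    - [[-1.5,3,1],[0,0,0],0]
    - [[-1.5,3,1],[0,0,0],0]
    - [[-1.5,3,0],[0,0,0],0]
    - [[-1.5,3,0],[0,0,0],0]
    - [[-1.5,3,0],[0,0,0],0]
    - [[-1.5,3,0],[0,0,0],0]
    - [[-1,3,0],[0,0,0],0]
    - [[0,3,0],[0,0,0],0]
    - [[0,0,0],[0,0,0],0]

```text
time_s: 15.52
tool_pos: [399.6, 178.5, 129.0]
orientation: [[-0.999, 0.046, 0.002], [0.046, 0.999, 0.002], [-0.002, 0.002, -1.0]]
ft_force: [-0.1, -0.2, 0.0]
width: 0.005
```

```bash
python3 look.py 15; python3 - <<'E'
from h import *
im=cv2.imread('pics/scene15.png')[165:210,225:285]; cv2.imwrite('pics/z15.png',cv2.resize(im,None,fx=12,fy=12,interpolation=cv2.INTER_NEAREST))
im=cv2.imread('pics/side15.png')[168:215,325:385]; cv2.imwrite('pics/y15.png',cv2.resize(im,None,fx=12,fy=12,interpolation=cv2.INTER_NEAREST))
E
```

```text
(no output)
```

View pics/m15.png

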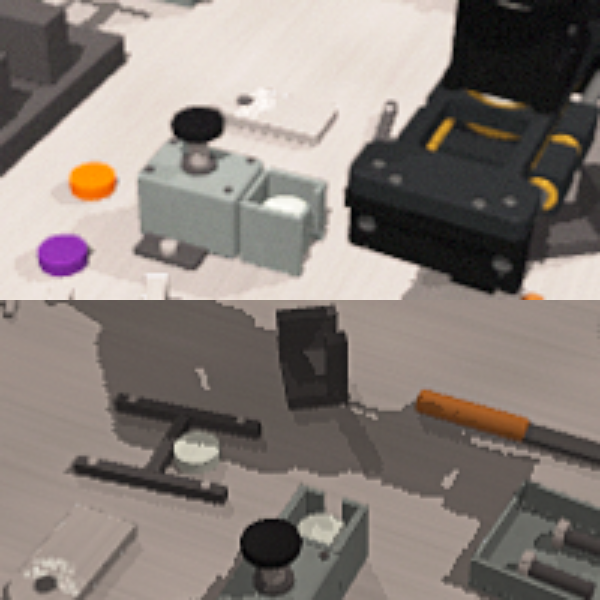

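View pics/z15.png

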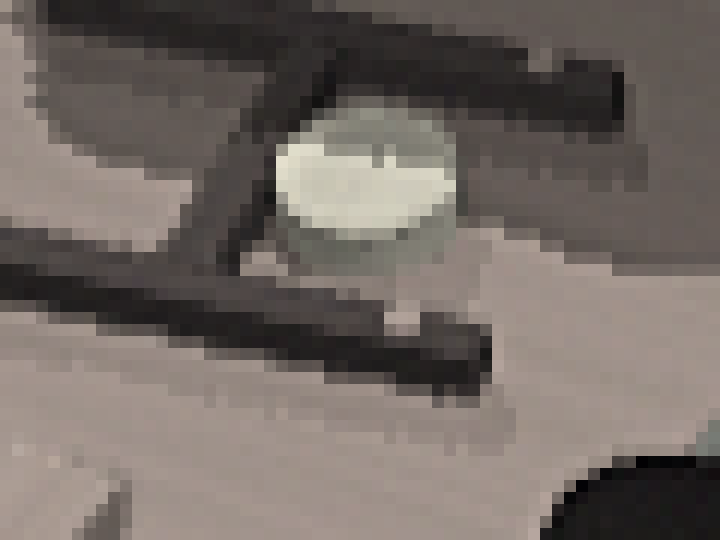

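View pics/y15.png

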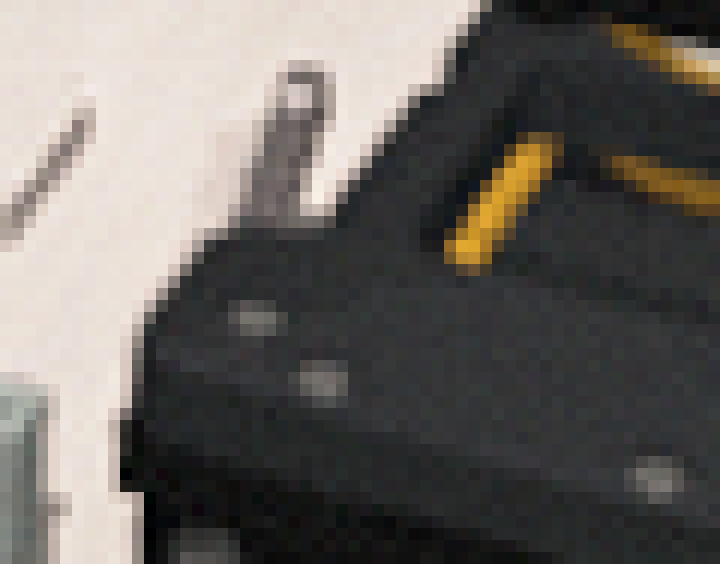

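Call:
play_rows:
  commands:
    - [[-0.5,3,1],[0,0,0],0]
    - [[-0.5,3,1],[0,0,0],0]
    - [[-0.5,3,1],[0,0,0],0]
    - [[0,3,1],[0,0,0],0]
    - [[0,3,0],[0,0,0],0]
    - [[0,3,0],[0,0,0],0]
    - [[0,3,0],[0,0,0],0]
    - [[0,0,0],[0,0,0],0]
    - [[0,0,0],[0,0,0],0]

```text
time_s: 16.42
tool_pos: [386.2, 384.3, 168.0]
orientation: [[-0.999, 0.051, 0.0], [0.051, 0.999, -0.001], [-0.0, -0.001, -1.0]]
ft_force: [-0.9, -1.0, -0.2]
width: 0.004
```

```bash
python3 look.py 16; python3 - <<'E'
from h import *
im=cv2.imread('pics/side16.png')[168:215,325:385]; cv2.imwrite('pics/y16.png',cv2.resize(im,None,fx=12,fy=12,interpolation=cv2.INTER_NEAREST))
w=ray('scene',[(225+365/12-.5,165+165/12-.5)],12)[:,:2];print(w)
c=np.array([518.5,-144.7]);a=np.radians(9.5);R=np.array([[np.cos(a),-np.sin(a)],[np.sin(a),np.cos(a)]])
print(((w-c)@R).round(1))
for n in('scene','side'):
    d=cv2.absdiff(cv2.imread(f'pics/{n}0.png'),cv2.imread(f'pics/{n}16.png')).max(2)
    cv2.imwrite(f'pics/d{n}.png',d)
E
```

```text
[[ 513.0231986  -128.29165147]]
[[-2.7 17.1]]
```

View pics/y16.png

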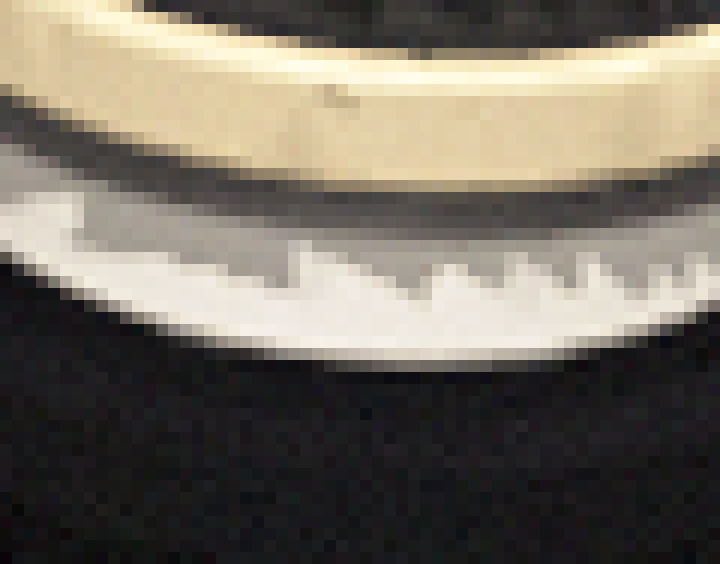

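View pics/dscene.png

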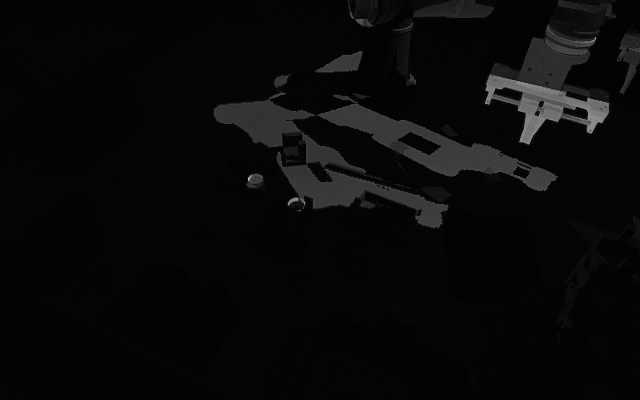

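View pics/side16.png

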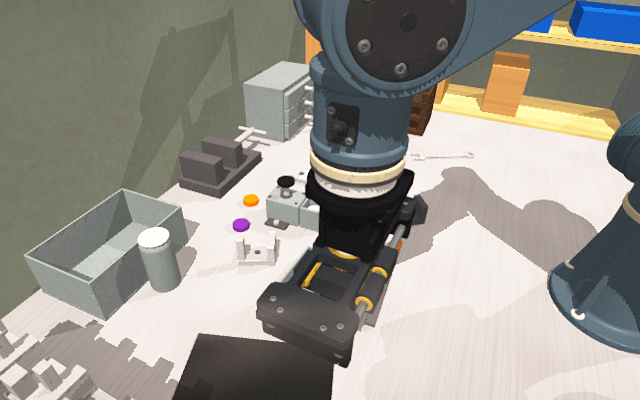

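The blank's centre comes out at y'≈17 in the nest frame, but a blank touching the bar should be at 23. I'll check whether it is flat or has ridden up, using depth and a clearer view.

```bash
python3 - <<'E'
from h import *
im=cv2.imread('pics/scene16.png')[160:205,222:282]; cv2.imwrite('pics/z16.png',cv2.resize(im,None,fx=12,fy=12,interpolation=cv2.INTER_NEAREST))
for f in('scene16','scene15','scene5'):
    d=np.load(f'pics/{f}.npy');c=camera_info('scene');K=np.array([[c['fx'],0,c['cx']],[0,c['fy'],c['cy']],[0,0,1]])
    R=np.array(c['R']);t=np.array(c['t'])
    x0,x1,y0,y1=(249,262,173,184) if f!='scene5' else (303,315,193,202)
    v,u=np.mgrid[y0:y1,x0:x1];x=cv2.undistortPoints(np.c_[u.ravel(),v.ravel()].astype(float).reshape(-1,1,2),K,np.array(c['distortion']))[:,0]
    X=(np.c_[x,np.ones(len(x))]*d[v,u].ravel()[:,None]-t)@R
    print(f);print(X[:,2].reshape(v.shape).round().astype(int))
    k=(X[:,2]>8);A=np.c_[X[k,:2]-X[k,:2].mean(0),np.ones(k.sum())];print(np.linalg.lstsq(A,X[k,2],rcond=None)[0],X[k].mean(0))
E
```

```text
scene16
[[13 11  8  3 -1 -2  1 -1  0 -1  4  3  0]
 [14  7  6  0 12 12 13 12 12  9 -1  1 -1]
 [12  7 12 11 11 13 12 13 11 12 13 10  0]
 [13 13 11 12 11 12 13 13 11 10 12 12 11]
 [10 13 13 12 11 11 11 12  9 12 12 13 11]
 [13 12 10 10 12 12 11 13 13 13 13 11 11]
 [10 12 12 11 11 13 11 14 12 12 11 13 12]
 [13 12 13 10 13 12 10 10 13 11 14 12 12]
 [11 12 12 13 14 12 11 11 11 11 12 12 10]
 [12 12 15 10 12 11 10 13 12 14 11 12 11]
 [ 9 11 11  9 11 11 13 12 12 13 14 10 10]]
[4.53155041e-03 3.83907491e-03 1.17908590e+01] [ 514.07418464 -127.79465013   11.79085897]
scene15
[[ 12  12   6   4  -2  -1   1  -1  -1  -1 659   2   3]
 [ 12   9   8   2  13  12  11  12  11  12  -2   0   0]
 [ 10   6   9  14  13  11  14  12  12  11  12  12  -3]
 [ 11  12  11  12  13  12  11  12  12  12  11  11  12]
 [ 13  12  13  13  13  13  12  13  10  12  11  12  11]
 [ 10  14  12  13  11  12  12  13  13  12  11  10  12]
 [ 11  11  14  12  12  12  13  12  12  14  12  12  13]
 [ 11  14   9  14 659  12  14  12  11  13  13  12  13]
 [ 12  14  11  11  14  10  11  12  10  11  12  13  13]
 [ 10  14  11  15  13  10  10  11  14  13  11  10  12]
 [ 10  14  12  13   9  11  12  13  10   9  13  11   8]]
[ 0.82328284  0.3958378  21.98919384] [ 522.97238535 -121.50799691   21.98919384]
scene5
[[-2 14 12 11  9 13 14 12 11 12  0  0]
 [11 13 12 12 12 13 11 11 13 11 14 12]
 [12 11 11 12 11 11 12 10 13 11 14 10]
 [14 12 55 13 12 11 12 11 12 11 11 13]
 [11 51 53 51 51 50 13 14 13 10 11 12]
 [13 49 50 50 52 51 53 52 11 11 12 11]
 [12 44 46 49 48 49 52 54 52 53 12 12]
 [11 45 42 45 46 48 52 51 50 48 11 13]
 [11 39 42 43 43 52 52 52 52 46 11 11]]
[ 0.73869188  0.18998672 25.97079929] [527.816554    13.57670214  25.97079929]
```

View pics/z16.png

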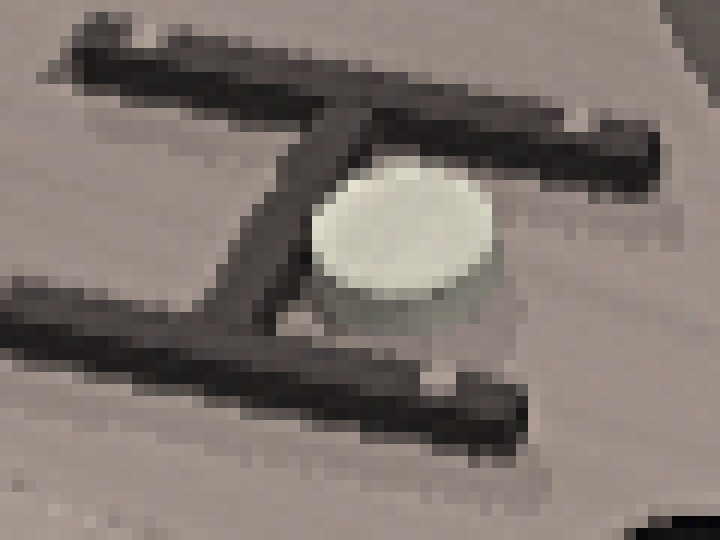

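The blank lies flat: its top is at z=12 with no tilt. It is tangent to the bar at (313,230) in this crop, between the rails. The difference image from the start shows only the blank, the stack, the arm and shadows. Handing in.

```bash
python3 -c "
from h import *
print(bot.hand_in())"
```

```text
the job is handed in; nothing more can be done
None
```

The job is done and handed in at about 16.6 s, with the arm clear of everything. I pressed the plunger fully down once and it came back up. One blank came out, and I pushed it flat along the bench with the closed fingers into the gate-side end of the nest, up against the cross bar.

**Checks that passed**
- **Plunger:** it stalled at 24 mm of travel, with the force rising to 28 N, and the cap was back at its rest height afterwards. The rest of the stack stayed in the magazine, one blank lower.
- **Contact with the bar:** the pusher stopped moving while the force rose to 8 N. The last scene picture shows the blank touching the bar, between the rails.
- **Blank lying flat:** depth puts its top face at 12 mm with no tilt.
- **Other things:** comparing first and last scene pictures, only the blank, the stack, the arm and shadows changed.

**Checks that disagreed**
- **Reported height:** the reported TCP height read about 35 mm below the fingertips seen by the cameras. I set heights from contact with the cap and from depth instead.
- **Nest position:** my first estimate put the blank's centre at nest y ≈ 17 mm, where touching the bar should give 23 mm. I put this down to an error of about 6 mm in that estimate, since the force and picture both show contact.
- **Side camera:** the arm blocked its view of the nest at the end, so the final placing was confirmed from the scene camera only.

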